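Stack the shaper spindle for template work

TASK

Set up the wood shaper's bare spindle for template work: first the thin spacing collar (not the tall one), then the two-knife cutter head, then the ball-bearing guide ring on top, each one threaded down the spindle fully home and flat on what is below it, and let go. Lower each one all the way under control, do not let them drop or slam down the spindle, and leave the tall collar and everything else on the bench where it lies.

Things in the scene. Friction and masses are not known exactly. Their poses are not given: they have to be found in the camera images.
- shaper: Fixed: the shaper's grey iron top, a 240 x 240 mm plate 10 mm high on the bench, at a varying yaw. Origin: its centre at bench height, on the spindle axis; z up. At the centre a steel shoulder, 62 mm diameter, its top 18 mm above the bench; on it the upright spindle, 30 mm diameter, 58 mm tall above the shoulder, the last 5 mm tapering to 20 mm; tip 76 mm above the bench.
- seat (a point): Point on the spindle axis at the top of the shoulder (18 mm above the bench), where the first ring must rest; z up.
- collar_thin: Loose: the thin spacing collar, a plain steel ring 60 mm outside diameter, 18 mm high, bore 32.4 mm, 0.2 to 0.36 kg. Lies flat on the bench. Origin: centre of its underside; z is the axis, up. Home: origin at the seat.
- cutter: Loose, flat: two-knife cutter head, dark with bright knives, 22 mm high, bore 32.4 mm, 0.32 to 0.58 kg. Round hub 58 mm diameter; two wings up to 43 mm thick along its own +x and -x, 112 mm over the knives. Grip across the hub along its own y, between the wings. Origin: centre of its underside; z its axis, up. Home: flat on the thin collar, origin 18 mm above the seat, any yaw.
- guide: Loose: the ball-bearing guide ring, 66 mm outside diameter, 14 mm high, bore 32.4 mm, steel races with a black shield between them, 0.14 to 0.26 kg; treated as one rigid ring. Lies flat on the bench. Origin: centre of its underside; z is the axis, up. Home: flat on the cutter head, origin 40 mm above the seat.
- collar_tall: Bystander, to be left where it lies. Loose: the tall spacing collar, like the thin one (steel, 60 mm outside, 32.4 mm bore) but 36 mm high. Origin: centre of its underside.
- cap: Bystander, to be left where it lies. Loose: the spindle's steel end cap with its screw head, 54 mm diameter, 30 mm high, no bore. Origin: centre of its underside.
- spanner: Bystander, to be left where it lies. Loose: steel spanner 210 mm long, 8 mm thick, along its own x. Origin: underside of its middle.
- wax_tin: Bystander, to be left where it lies. Loose: round tin 84 mm diameter, 50 mm high. Origin: centre of its underside.
- brush: Bystander, to be left where it lies. Loose: bench brush 230 mm long, 20 mm high, along its own x. Origin: underside of its middle.
- push_block: Bystander, to be left where it lies. Loose: wooden push block, base 240 x 90 mm, 98 mm high to the top of its handle. Origin: centre of its underside.
- square: Bystander, to be left where it lies. Loose: try square, steel blade 300 mm long along its own x, stock 120 mm long and 20 mm high. Origin: underside near the middle of the blade.
- earmuffs: Bystander, to be left where it lies. Loose: black ear defenders, about 150 x 190 mm, 80 mm high. Origin: underside between the cups.
Mind the look-alikes: they are no part of the job. What is shaped like the cutter but blue or green is not meant.

How it is judged:
On the way, in this order (a step that is already met when the one before it is completed fails the run):
1. the thin spacing collar is home on the spindle's shoulder and let go (horizontal distance between collar_thin and seat below 0.003 m and z of collar_thin in the frame of seat between -0.002 and 0.002 m and angle between collar_thin's own z axis and vertical below 0.05 rad and contact force between the fingers and collar_thin below 0.1 N), for 0.2 s.
2. the cutter head is home on the thin collar and let go (horizontal distance between each of collar_thin, cutter and seat below 0.003 m and z of collar_thin in the frame of seat between -0.002 and 0.002 m and angle between each of collar_thin, cutter's own z axis and vertical below 0.05 rad and z of cutter in the frame of seat between 0.016 and 0.02 m and contact force between the fingers and cutter below 0.1 N), for 0.2 s.
At the end, for the whole second after the job is handed in: All three are on the spindle, released and at rest, flat (within 3 degrees) and within 3 mm of the spindle axis, each home within 2 mm: the thin collar's underside on the shoulder, the cutter head's 18 mm above it on the collar, the guide ring's 40 mm above it on the cutter head (all of step 2 and contact force between the fingers and collar_thin below 0.1 N and horizontal distance between guide and seat below 0.003 m and z of guide in the frame of seat between 0.038 and 0.042 m and angle between guide's own z axis and vertical below 0.05 rad and contact force between the fingers and guide below 0.1 N and linear speed of each of collar_thin, cutter, guide below 0.02 m/s); the robot touches nothing.
It fails at once if the thin collar, cutter head or guide ring falls or slams down the spindle (faster than 0.5 m/s while threaded on it, a free drop of about 13 mm) ((horizontal distance between collar_thin and seat below 0.006 m and z of collar_thin in the frame of seat below 0.055 m and linear speed of collar_thin above 0.5 m/s) or (horizontal distance between cutter and seat below 0.006 m and z of cutter in the frame of seat below 0.055 m and linear speed of cutter above 0.5 m/s) or (horizontal distance between guide and seat below 0.006 m and z of guide in the frame of seat below 0.055 m and linear speed of guide above 0.5 m/s)).
It fails at once if something else on the bench is pushed more than 30 mm (the tall spacing collar, the spindle cap, the spanner, the wax tin, the brush, the push block, the square, the ear defenders) (distance of any of collar_tall, cap, spanner, wax_tin, brush, push_block, square, earmuffs from where it was at the start of the episode above 0.03 m).
It also fails if it takes over 72 s, if anything falls off the work surface, if the arm or the gripper's body presses on something with over 40 N, if the wrist force passes 120 N, or if a joint passes its speed limit or range.

ROBOT

A 6-joint arm with a two-finger parallel gripper is mounted at the origin on the work surface. World frame = base frame: x ahead of the robot, y to its left, z up, the work surface at z = 0. Lengths are in m, angles in rad, forces in N, time in s.
With the tool pointing down it reaches from about 0.25 to 0.725 m from the base axis. Payload 4 kg.
Tool frame: the origin (TCP) lies on the centre line of the jaws, within the pads' length; the fingertips stand 17 mm ahead of it and the grasp point (between the pads) lies 2 mm behind it; z points along the fingers, y is the line along which they close (so a half turn about z gives the same grasp; the last joint's range is limited). The gripper opens to 85 mm and grips with 20 to 120 N. Pads are 22 mm wide; open, the fingers measure 114 mm over their backs; the gripper's body (76 mm by 85 mm) begins 54 mm behind the grasp point. The pads swing forward as they close: fully open they stand 13 mm farther back than shut.
Start: joints at [1.14, 0.241, 0.005, 1.335, 0, 1.571], TCP at [0.209, 0.454, 0.248] pointing down, gripper open.
Joint ranges: [-2.72, 2.72], [-1.05, 1.87], [-1.09, 1.28], [-1.99, 2.15], [-1.42, 1.44], [-3.14, 3.14]. Speed limits (rad/s): [2.79, 2.79, 3.14, 3.14, 3.14, 3.14].

INTERFACE

Orientations are given as a unit quaternion [x, y, z, w].
In Python, from workcell import get_obs, imaging, order gives the robot as it stands.
- The arm moves only by the tool apply_moves, never from a script. Its argument "targets" is a list that holds one entry, the list of rows, each a list of 5 numbers: the shift along the world's x, y, z in units of 40 mm (1.0 is 40 mm), then the turn about the world's z in degrees, then the gripper command: -1 is shut, 1 is fully open, values between are in proportion. In form: [[[dx, dy, dz, turn, fingers], ...]]. A call has 1 to 8 rows; each row shifts and turns the commanded pose from where the row before left it; what a row does not reach is not made up. A row lasts 1/12 s, in which the tool goes at most 41.7 mm and 7.16 degrees, less where a joint would pass 70% of its speed; a pose out of reach is approached as far as the arm can. A call is refused whole if a number of a shift passes 1 or a number of a turn 7.16, either way. A call with a gripper value outside its range is refused whole. The fingers move at their own pace and stop on an object; the grip force is fixed at half the most. Time passes only in rows, so rows that do not move let the fingers close. It gives the time, the measured TCP pose, the force, the opening and the grip force at its end, in the units of the state.
- get_obs(): the state, without advancing time (a new reading comes with each control period).
- imaging.camera(name): name is "scene" or "top"; returns (picture, depth): 384x512x3 uint8, blue, green, red; 384x512 float32, m along the optical axis (not along the pixel's ray), 0 where there is no reading.
- imaging.get_calibration(name): a dict with "camera_matrix" (3x3 intrinsics, pixels), "eye" and "rotation" of the camera in the world. Camera axes: x right, y down, z forward; pixel columns grow to the right and rows downward; lengths in m; the calibration is good to about 2 mm. A picture is of the moment at which its call begins. get_calibration takes no time and is no camera call.
- order.job_done(): hands the job in; it is judged then, once.
The state is a dict: "clock": time; "joint_pos": joint angles; "joint_vel": joint speeds; "tau": joint torques, N m; "eef_pos": TCP position; "tool_rot": TCP orientation; "ft_force": force on the tool from outside, world axes, zero at the start; "ft_torque": the same for the moment, N m; "grip_width": finger opening in m; "grasp_force": force on a finger pad.
Only numpy, scipy, OpenCV 4.12 (cv2) and the standard library are available. Lean on these libraries where they do the work, as an engineer would, in place of code of your own. Each camera call takes 0.05 s, during which the arm holds its last target. There are 200 camera calls.

## Working session

There is one attempt and no reset: what is moved stays moved. The work goes in short steps, Python scripts to look and compute and a tool call to move; the robot and the scene stay as the last step left them, time stands still between calls to the robot, and variables do not carry over. Pictures are saved under pics/ and viewed, at most 10 in all, crops included, and the job is handed in when it is done.

Besides the shell and the picture viewer there is one more tool, called as name(argument=value, ...) on one line, values as JSON. apply_moves: Moves the arm, as the interface text tells. Its arguments: {"type":"object","properties":{"targets":{"type":"array","items":{"type":"array","items":{"type":"array","items":{"type":"number"}}}}},"required":["targets"]}

```bash
mkdir -p pics; cat > h.py <<'E'
import numpy as np, cv2
from workcell import get_obs, imaging, order
def grab(n):
    p,d=imaging.camera(n); c=imaging.get_calibration(n)
    return p,d,c
def cloud(d,c):
    K=np.array(c["camera_matrix"]);R=np.array(c["rotation"]);e=np.array(c["eye"])
    v,u=np.mgrid[:d.shape[0],:d.shape[1]]
    P=np.stack([(u-K[0,2])/K[0,0]*d,(v-K[1,2])/K[1,1]*d,d],-1)
    return P@R.T+e
def ray(c,u,v,z):
    K=np.array(c["camera_matrix"]);R=np.array(c["rotation"]);e=np.array(c["eye"])
    r=R@np.array([(u-K[0,2])/K[0,0],(v-K[1,2])/K[1,1],1]); return e+r*(z-e[2])/r[2]
E
python3 - <<'E'
from h import *
for n in("top","scene"):
    p,d,c=grab(n); print(n,np.round(c["eye"],3),np.round(c["rotation"],2).tolist(),np.round(c["camera_matrix"],1).tolist())
    np.savez(n+".npz",p=p,d=d)
    cv2.imwrite(f"pics/{n}0.png",cv2.resize(p,(800,600)))
    P=cloud(d,c); print(P[d>0].min(0),P[d>0].max(0))
print(get_obs())
E
```

```text
top [0.337 0.01  1.723] [-0.7, 0.72, -0.04, 0.04] [[411.2, 0.0, 252.3], [0.0, 411.2, 191.1], [0.0, 0.0, 1.0]]Traceback (most recent call last):
  File "<stdin>", line 6, in <module>
  File "h.py", line 10, in cloud
    return P@R.T+e
           ~^~~~
ValueError: matmul: Input operand 1 has a mismatch in its core dimension 0, with gufunc signature (n?,k),(k,m?)->(n?,m?) (size 4 is different from 3)
```

```bash
sed -i 's/R=np.array(c\["rotation"\])/R=Rotation.from_quat(c["rotation"]).as_matrix()/; 1a from scipy.spatial.transform import Rotation' h.py
python3 - <<'E'
from h import *
for n in("top","scene"):
    p,d,c=grab(n); print(n,np.round(c["eye"],3))
    np.savez(n+".npz",p=p,d=d)
    cv2.imwrite(f"pics/{n}0.png",cv2.resize(p,(800,600)))
    P=cloud(d,c); print(P[d>0].min(0),P[d>0].max(0), (d==0).mean())
print(get_obs())
E
```

```text
top [0.337 0.01  1.723]
[-0.51883251 -1.6143838  -0.77990138] [1.92821283 1.61637531 0.77461791] 0.003931681315104167
scene [ 1.73  -0.211  0.846]
[-1.90011788 -1.43017107 -0.77134156] [1.20933658 1.71784711 0.58569156] 0.0040130615234375
{'clock': 0.15, 'joint_pos': array([1.13999070e+00, 2.41257767e-01, 4.04194462e-03, 1.33519644e+00,
       1.91706136e-06, 1.57082787e+00]), 'joint_vel': array([ 0.00052934, -0.00133758,  0.00154251,  0.00164911, -0.00048388,
       -0.00090778]), 'tau': array([ 9.34866621e-04, -3.72634149e+01,  2.52639270e+01,  1.23630959e-02,
        3.19872095e-05, -8.74539182e-06]), 'eef_pos': array([0.20861453, 0.45390935, 0.24761168]), 'tool_rot': array([ 2.13756291e-01,  9.76886685e-01, -7.89093001e-04, -1.73619559e-04]), 'ft_force': array([ 0.58658181,  0.63235984, -0.19855785]), 'ft_torque': array([-0.00679369, -0.03014675,  0.01881244]), 'grasp_force': 0.0, 'grip_width': 0.08530321817617426}
```

View pics/top0.png

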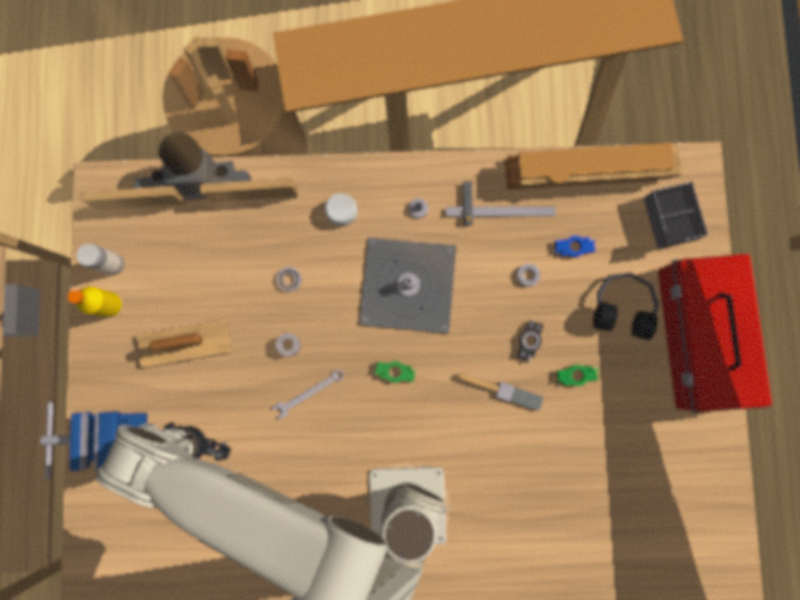

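View pics/scene0.png

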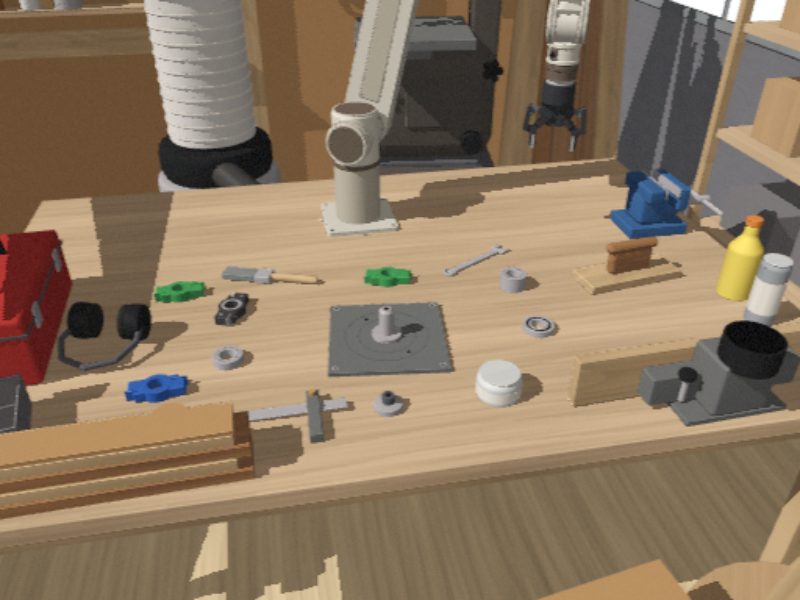

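Candidates (top view, 800x600 px): rings at (287,280), (288,345) and (527,275); cutter shapes at (530,340) dark, with blue (575,246) and green (395,372), (577,376) as look-alikes. The thin collar should be (527,275), because (288,345) stands taller in the scene view. The guide is (287,280), with its dark shield, and the cutter is the dark one. I'll measure and confirm in a crop.

```bash
cat > meas.py <<'E'
from h import *
def mask_at(P,d,xy,r,zlo,zhi):
    return (d>0)&(np.hypot(P[...,0]-xy[0],P[...,1]-xy[1])<r)&(P[...,2]>zlo)&(P[...,2]<zhi)
E
python3 - <<'E'
from meas import *
T=np.load("top.npz");S=np.load("scene.npz");ct=imaging.get_calibration("top");cs=imaging.get_calibration("scene")
Pt=cloud(T["d"],ct);Ps=cloud(S["d"],cs)
s=.64
for n,(u,v),r in[("guide",(287,280),.05),("tall",(288,345),.05),("thin",(527,275),.05),("cutter",(530,340),.075),("spindle",(409,285),.022),("shoulder",(407,285),.04)]:
    g=ray(ct,u*s,v*s,.02)[:2]
    for nm,P,D in(("top",Pt,T),("scene",Ps,S)):
        m=mask_at(P,D["d"],g,r,.006 if n[0]!="s" else .065 if n=="spindle" else .014,.2); q=P[m]
        if not len(q): print(n,nm,"none",g); continue
        h=np.percentile(q[:,2],90); q=q[q[:,2]>h-.004]
        (cx,cy),rad=cv2.minEnclosingCircle(q[:,:2].astype(np.float32))
        w,V=np.linalg.eigh(np.cov(q[:,:2].T))
        print(n,nm,len(q),"h %.4f"%h,"mean",q[:,:2].mean(0).round(4),"circ",round(cx,4),round(cy,4),round(rad,4),"yaw",round(np.degrees(np.arctan2(V[1,1],V[0,1])),1),"ratio",round((w[1]/w[0])**.5,2))
bt=Pt[(T["d"]>0)&(abs(Pt[...,0]-.2)<.05)&(abs(Pt[...,1])<.3)]; print("bench z",np.median(bt[:,2]))
a=T["p"][160:260,150:380]; cv2.imwrite("pics/c1.png",np.vstack([cv2.resize(a,(690,300),interpolation=cv2.INTER_CUBIC),cv2.resize(S["p"][150:265,120:380],(690,300),interpolation=cv2.INTER_CUBIC)]))
E
```

```text
guide top 60 h 0.0179 mean [0.602  0.2974] circ 0.603 0.2984 0.0323 yaw 57.8 ratio 1.09
guide scene 128 h 0.0156 mean [0.6061 0.2963] circ 0.6047 0.2989 0.0354 yaw -170.9 ratio 1.07
tall top 51 h 0.0403 mean [0.4278 0.3019] circ 0.426 0.3005 0.0293 yaw 134.6 ratio 1.12
tall scene 85 h 0.0366 mean [0.4293 0.299 ] circ 0.4293 0.2991 0.0339 yaw 150.3 ratio 1.11
thin top 48 h 0.0232 mean [ 0.5934 -0.3439] circ 0.5945 -0.3463 0.0294 yaw 64.2 ratio 1.09
thin scene 131 h 0.0200 mean [ 0.597  -0.3482] circ 0.5973 -0.3495 0.0322 yaw -175.4 ratio 1.04
cutter top 113 h 0.0263 mean [ 0.4181 -0.3404] circ 0.42 -0.3371 0.0531 yaw 155.3 ratio 2.0
cutter scene 176 h 0.0241 mean [ 0.4238 -0.3442] circ 0.4194 -0.3423 0.0545 yaw 159.5 ratio 2.11
spindle top 12 h 0.0805 mean [ 0.5767 -0.0217] circ 0.5758 -0.0234 0.0122 yaw 120.6 ratio 1.06
spindle scene 29 h 0.0771 mean [ 0.5811 -0.0245] circ 0.5799 -0.023 0.0139 yaw 55.6 ratio 1.11
shoulder top 33 h 0.0746 mean [ 0.5773 -0.0231] circ 0.5783 -0.0226 0.014 yaw 156.0 ratio 1.07
shoulder scene 46 h 0.0728 mean [ 0.5833 -0.0254] circ 0.5811 -0.0252 0.0152 yaw 71.2 ratio 1.21
bench z 0.0008772047249874237
```

View pics/c1.png

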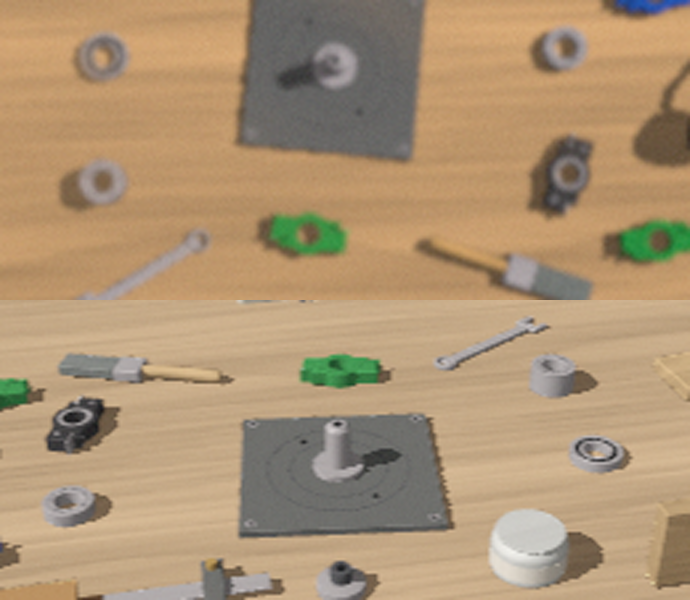

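The crop confirms it: tall collar at crop (102,183), thin collar at (565,48), guide with dark shield at (103,58), and dark cutter at (570,175). I'm moving to the thin collar now. I'll squeeze it at two headings 90° apart so it is centred in the jaws both ways.

apply_moves(targets=[[[0.402, -0.834, -0.125, -6.47, 1], [0.402, -0.834, -0.125, -6.47, 1], [0.402, -0.834, -0.125, -6.47, 1], [0.402, -0.834, -0.125, -6.47, 1], [0.402, -0.834, -0.125, -6.47, 1], [0.402, -0.834, -0.125, -6.47, 1], [0.402, -0.834, -0.125, -6.47, 1], [0.402, -0.834, -0.125, -6.47, 1]]])

```text
clock: 0.82
eef_pos: [0.3376, 0.1857, 0.208]
tool_rot: [0.621, 0.784, 0.0, 0.0]
ft_force: [1.0, 0.1, 0.3]
grip_width: 0.0852
grasp_force: 0.0
```

apply_moves(targets=[[[0.402, -0.834, -0.125, -6.47, 1], [0.402, -0.834, -0.125, -6.47, 1], [0.402, -0.834, -0.125, -6.47, 1], [0.402, -0.834, -0.125, -6.47, 1], [0.402, -0.834, -0.125, -6.47, 1], [0.402, -0.834, -0.125, -6.47, 1], [0.402, -0.834, -0.125, -6.47, 1], [0.402, -0.834, -0.125, -6.47, 1]]])

```text
clock: 1.48
eef_pos: [0.4663, -0.0813, 0.1679]
tool_rot: [0.901, 0.434, -0.0, -0.0]
ft_force: [1.1, 0.9, 0.2]
grip_width: 0.0854
grasp_force: 0.0
```

apply_moves(targets=[[[0.402, -0.834, -0.125, -6.47, 1], [0.402, -0.834, -0.125, -6.47, 1], [0.402, -0.834, -0.125, -6.47, 1], [0.402, -0.834, -0.125, -6.47, 1], [0.402, -0.834, -0.125, -6.47, 1], [0.402, -0.834, -0.125, -6.47, 1], [0.402, -0.834, -0.125, -6.47, 1], [0.402, -0.834, -0.125, -6.47, 1]]])

```text
clock: 2.15
eef_pos: [0.5949, -0.3479, 0.1274]
tool_rot: [1.0, -0.003, -0.0, -0.0]
ft_force: [0.6, 0.2, -0.0]
grip_width: 0.0855
grasp_force: 0.0
```

apply_moves(targets=[[[0, 0, 0, 0, 1], [0, 0, -0.9, 0, 1], [0, 0, -0.9, 0, 1], [0, 0, -0.5, 0, 1], [0, 0, -0.4, 0, 1], [0, 0, 0, 0, 1]]])

```text
clock: 2.65
eef_pos: [0.5912, -0.344, 0.0147]
tool_rot: [1.0, 0.001, -0.004, -0.003]
ft_force: [-0.5, 1.0, -1.4]
grip_width: 0.0854
grasp_force: 0.0
```

apply_moves(targets=[[[0, 0, 0, 0, 1], [0, 0, 0, 0, 1], [0, 0, 0, 0, 1]]])

```text
clock: 2.9
eef_pos: [0.5961, -0.3469, 0.0226]
tool_rot: [1.0, 0.001, 0.002, 0.001]
ft_force: [0.2, -0.6, 0.3]
grip_width: 0.0853
grasp_force: 0.0
```

apply_moves(targets=[[[0, 0, 0, 0, -1], [0, 0, 0, 0, -1], [0, 0, 0, 0, -1], [0, 0, 0, 0, -1], [0, 0, 0, 0, -1], [0, 0, 0, 0, -1]]])

```text
clock: 3.4
eef_pos: [0.5959, -0.3467, 0.0229]
tool_rot: [1.0, 0.0, 0.002, 0.001]
ft_force: [-1.6, 1.6, 7.0]
grip_width: 0.057
grasp_force: 62.3
```

apply_moves(targets=[[[0, 0, 0, 0, -1], [0, 0, 0, 0, 1], [0, 0, 0, 0, 1], [0, 0, 0, 0, 1], [0, 0, 0, 0, 1], [0, 0, 0, 0, 1]]])

```text
clock: 3.9
eef_pos: [0.5945, -0.3463, 0.02]
tool_rot: [1.0, 0.0, -0.0, -0.0]
ft_force: [-1.2, 0.6, -0.3]
grip_width: 0.0855
grasp_force: 0.0
```

apply_moves(targets=[[[0, 0, 0, 6.92, 1], [0, 0, 0, 6.92, 1], [0, 0, 0, 6.92, 1], [0, 0, 0, 6.92, 1], [0, 0, 0, 6.92, 1], [0, 0, 0, 6.92, 1], [0, 0, 0, 6.92, 1]]])

```text
clock: 4.48
eef_pos: [0.5946, -0.3463, 0.02]
tool_rot: [0.911, 0.413, -0.0, -0.0]
ft_force: [-0.0, 0.8, 0.1]
grip_width: 0.0853
grasp_force: 0.0
```

apply_moves(targets=[[[0, 0, 0, 6.92, 1], [0, 0, 0, 6.92, 1], [0, 0, 0, 6.92, 1], [0, 0, 0, 6.92, 1], [0, 0, 0, 6.92, 1], [0, 0, 0, 6.92, 1], [0, 0, 0, 0, 1]]])

```text
clock: 5.07
eef_pos: [0.5946, -0.3463, 0.02]
tool_rot: [0.706, 0.708, -0.0, -0.0]
ft_force: [-0.2, -0.5, 0.1]
grip_width: 0.0855
grasp_force: 0.0
```

apply_moves(targets=[[[0, 0, 0, 0, -1], [0, 0, 0, 0, -1], [0, 0, 0, 0, -1], [0, 0, 0, 0, -1], [0, 0, 0, 0, -1], [0, 0, 0, 0, -1], [0, 0, 0, 0, -1], [0, 0, 0, 0, -1]]])

```text
clock: 5.73
eef_pos: [0.5952, -0.3466, 0.0211]
tool_rot: [0.707, 0.707, 0.0, 0.001]
ft_force: [-0.4, 0.7, 5.5]
grip_width: 0.0568
grasp_force: 64.4
```

apply_moves(targets=[[[0, 0, 0.2, 0, -1], [0, 0, 0.4, 0, -1], [0, 0, 0.6, 0, -1], [0, 0, 0.7, 0, -1], [0, 0, 0.6, 0, -1], [0, 0, 0.4, 0, -1], [0, 0, 0.1, 0, -1], [0, 0, 0, 0, -1]]])

```text
clock: 6.4
eef_pos: [0.5951, -0.3465, 0.1412]
tool_rot: [0.707, 0.707, 0.0, 0.001]
ft_force: [-0.3, 0.2, -2.6]
grip_width: 0.0572
grasp_force: 64.7
```

apply_moves(targets=[[[-0.04, 0.4, 0, 0, -1], [-0.04, 0.8, 0, 0, -1], [-0.05, 0.95, 0, 0, -1], [-0.05, 0.95, 0, 0, -1], [-0.05, 0.95, 0, 0, -1], [-0.05, 0.95, 0, 0, -1], [-0.05, 0.95, 0, 0, -1], [-0.04, 0.9, 0, 0, -1]]])

```text
clock: 7.07
eef_pos: [0.5777, -0.0701, 0.1376]
tool_rot: [0.707, 0.707, -0.001, -0.002]
ft_force: [0.1, -0.7, -2.6]
grip_width: 0.0574
grasp_force: 64.7
```

apply_moves(targets=[[[-0.03, 0.7, -0.1, 0, -1], [0, 0.4, -0.2, 0, -1], [0, 0.11, -0.2, 0, -1], [0, 0, 0, 0, -1], [0, 0, 0, 0, -1], [0, 0, 0, 0, -1], [0, 0, 0, 0, -1]]])

```text
clock: 7.65
eef_pos: [0.5789, -0.0253, 0.1203]
tool_rot: [0.708, 0.706, -0.0, 0.0]
ft_force: [0.5, -0.8, -2.5]
grip_width: 0.0573
grasp_force: 64.7
```

```bash
python3 - <<'E'
from h import *
o=get_obs();print(o["eef_pos"],o["tool_rot"])
ims=[]
for n,(u,v) in(("scene",(248,200)),("top",(258,182))):
    p,d,c=grab(n);np.savez(n+"1.npz",p=p,d=d)
    ims.append(cv2.resize(p[v-40:v+35,u-50:u+50],(800,600) if n=="x" else (600,450) if n=="scene" else (200,150),interpolation=cv2.INTER_CUBIC))
cv2.imwrite("pics/s1.png",ims[0]);cv2.imwrite("pics/t1.png",cv2.resize(ims[1],(600,450)))
E
```

```text
[ 0.57888215 -0.02534629  0.12025164] [ 7.07844476e-01  7.06368295e-01 -1.13147773e-04  1.31818400e-04]
```

View pics/s1.png

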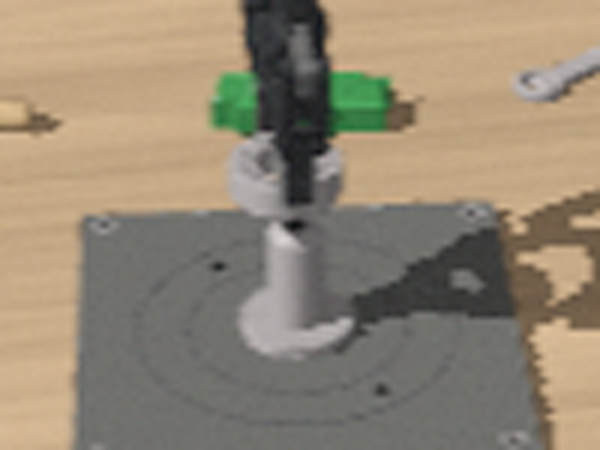

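The ring (crop columns 228–344, centre 286) hangs slightly left, towards −y, of the spindle (267–325, centre 296). I'll fit both in the depth data.

```bash
cat > fit.py <<'E'
from h import *
from scipy.optimize import least_squares
def cyl(P,g,r,zlo,zhi,tol):
    q=P[(P[...,2]>zlo)&(P[...,2]<zhi)&(np.hypot(P[...,0]-g[0],P[...,1]-g[1])<r+tol)]
    f=least_squares(lambda c:np.hypot(q[:,0]-c[0],q[:,1]-c[1])-r,g,loss="soft_l1",f_scale=.001)
    res=np.abs(f.fun); return f.x.round(4),len(q),round(float(np.median(res)),4),(q[:,1].min()+q[:,1].max())/2
E
python3 - <<'E'
from fit import *
c=imaging.get_calibration("scene")
for k in("scene","scene1"):
    P=cloud(np.load(k+".npz")["d"],c)
    print(k,"spindle",cyl(P,(.579,-.0235),.015,.025,.07,.006))
    print(k,"shoulder",cyl(P,(.579,-.0235),.031,.0115,.0165,.006))
P=cloud(np.load("scene1.npz")["d"],c)
print("ring",cyl(P,(.579,-.0253),.03,.103,.117,.006))
S=np.load("scene1.npz");p=S["p"]
# column edges from picture: grey-bright mask
hsv=cv2.cvtColor(p,cv2.COLOR_BGR2HSV)
m=(hsv[...,1]<40)&(hsv[...,2]>110)
for v in list(range(182,196,2))+list(range(200,222,3)):
    u=np.where(m[v,228:268])[0]+228; print(v,u.min() if len(u) else 0,u.max() if len(u) else 0,end="; ")
E
```

```text
scene spindle (array([ 0.5784, -0.0247]), 116, 0.001, np.float64(-0.025207642580737488))
scene shoulder (array([ 0.5777, -0.0251]), 50, 0.0023, np.float64(-0.02281643098982994))
scene1 spindle (array([ 0.5783, -0.0248]), 113, 0.001, np.float64(-0.02516143505048858))
scene1 shoulder (array([ 0.5761, -0.0225]), 49, 0.0042, np.float64(-0.0230212593831903))
ring (array([ 0.5793, -0.0278]), 78, 0.0027, np.float64(-0.03002267788370054))
182 240 243; 184 237 242; 186 236 254; 188 236 254; 190 236 254; 192 237 244; 194 238 267; 200 228 267; 203 228 266; 206 228 263; 209 228 248; 212 228 267; 215 230 267; 218 228 267; 221 228 267;
```

apply_moves(targets=[[[-0.02, 0.08, -0.15, 0, -1], [0, 0, -0.2, 0, -1], [0, 0, -0.15, 0, -1], [0, 0, 0, 0, -1], [0, 0, 0, 0, -1], [0, 0, 0, 0, -1]]])

```text
clock: 8.25
eef_pos: [0.5779, -0.0207, 0.1001]
tool_rot: [0.707, 0.707, -0.0, -0.0]
ft_force: [0.8, -0.2, -2.8]
grip_width: 0.0569
grasp_force: 64.7
```

apply_moves(targets=[[[0, 0, -0.04, 0, -1], [0, 0, -0.04, 0, -1], [0, 0, 0, 0, -1], [0, 0, 0, 0, -1]]])

```text
clock: 8.58
eef_pos: [0.5779, -0.0207, 0.0971]
tool_rot: [0.707, 0.707, -0.0, -0.0]
ft_force: [-0.5, 0.4, -2.6]
grip_width: 0.0574
grasp_force: 64.7
```

apply_moves(targets=[[[0, 0, -0.04, 0, -1], [0, 0, -0.04, 0, -1], [0, 0, 0, 0, -1], [0, 0, 0, 0, -1]]])

```text
clock: 8.92
eef_pos: [0.5778, -0.0207, 0.0937]
tool_rot: [0.707, 0.707, -0.0, -0.0]
ft_force: [0.4, -0.6, -2.9]
grip_width: 0.0572
grasp_force: 64.7
```

apply_moves(targets=[[[0, 0, -0.05, 0, -1], [0, 0, -0.05, 0, -1], [0, 0, 0, 0, -1], [0, 0, 0, 0, -1]]])

```text
clock: 9.25
eef_pos: [0.5778, -0.0207, 0.0897]
tool_rot: [0.707, 0.707, -0.0, -0.0]
ft_force: [-0.2, -0.2, -2.1]
grip_width: 0.0569
grasp_force: 64.7
```

apply_moves(targets=[[[0, 0, -0.05, 0, -1], [0, 0, -0.05, 0, -1], [0, 0, 0, 0, -1], [0, 0, 0, 0, -1]]])

```text
clock: 9.58
eef_pos: [0.5778, -0.0207, 0.0857]
tool_rot: [0.707, 0.707, -0.0, -0.0]
ft_force: [-0.5, 1.2, -2.9]
grip_width: 0.057
grasp_force: 64.7
```

apply_moves(targets=[[[0, 0, -0.1, 0, -1], [0, 0, -0.1, 0, -1], [0, 0, -0.1, 0, -1], [0, 0, -0.05, 0, -1], [0, 0, 0, 0, -1]]])

```text
clock: 10.0
eef_pos: [0.5778, -0.0207, 0.0712]
tool_rot: [0.707, 0.707, -0.0, -0.0]
ft_force: [1.0, -0.3, -3.7]
grip_width: 0.057
grasp_force: 64.7
```

apply_moves(targets=[[[0, 0, -0.1, 0, -1], [0, 0, -0.15, 0, -1], [0, 0, -0.15, 0, -1], [0, 0, -0.1, 0, -1], [0, 0, -0.05, 0, -1], [0, 0, 0, 0, -1], [0, 0, 0, 0, -1]]])

```text
clock: 10.58
eef_pos: [0.5778, -0.0207, 0.0497]
tool_rot: [0.707, 0.707, -0.0, -0.0]
ft_force: [0.1, -0.3, -2.7]
grip_width: 0.0572
grasp_force: 64.7
```

apply_moves(targets=[[[0, 0, -0.07, 0, -1], [0, 0, -0.07, 0, -1], [0, 0, -0.06, 0, -1], [0, 0, 0, 0, -1], [0, 0, 0, 0, -1]]])

```text
clock: 11.0
eef_pos: [0.5778, -0.0207, 0.0417]
tool_rot: [0.707, 0.707, -0.0, -0.0]
ft_force: [-0.1, -0.2, -2.9]
grip_width: 0.0572
grasp_force: 64.7
```

apply_moves(targets=[[[0, 0, -0.03, 0, -1], [0, 0, -0.03, 0, -1], [0, 0, 0, 0, -1], [0, 0, 0, 0, -1]]])

```text
clock: 11.33
eef_pos: [0.5778, -0.0207, 0.0394]
tool_rot: [0.707, 0.707, -0.0, -0.0]
ft_force: [-0.2, -0.0, -3.3]
grip_width: 0.0572
grasp_force: 64.7
```

apply_moves(targets=[[[0, 0, -0.03, 0, -1], [0, 0, -0.02, 0, -1], [0, 0, 0, 0, -1], [0, 0, 0, 0, -1]]])

```text
clock: 11.67
eef_pos: [0.578, -0.0207, 0.0391]
tool_rot: [0.707, 0.707, 0.0, 0.0]
ft_force: [-3.8, 0.8, 6.6]
grip_width: 0.0572
grasp_force: 65.6
```

apply_moves(targets=[[[0, 0, 0, 0, 1], [0, 0, 0, 0, 1], [0, 0, 0, 0, 1], [0, 0, 0, 0, 1], [0, 0, 0, 0, 1]]])

```text
clock: 12.08
eef_pos: [0.578, -0.0207, 0.0375]
tool_rot: [0.707, 0.707, 0.0, 0.0]
ft_force: [0.0, 0.0, -0.0]
grip_width: 0.0855
grasp_force: 0.0
```

apply_moves(targets=[[[0, 0, 0.2, 0, 1], [0, 0, 0.5, 0, 1], [0, 0, 0.8, 0, 1], [0, 0, 0.8, 0, 1], [0, 0, 0.4, 0, 1]]])

```text
clock: 12.5
eef_pos: [0.5798, -0.0208, 0.1501]
tool_rot: [0.707, 0.707, 0.002, 0.002]
ft_force: [1.4, 0.3, 0.5]
grip_width: 0.0857
grasp_force: 0.0
```

```bash
python3 - <<'E'
from fit import *
o=get_obs();print(o["eef_pos"],o["joint_pos"])
p,d,c=grab("scene");P=cloud(d,c)
print("collar",cyl(P,(.578,-.0235),.03,.02,.034,.006),"spindle",cyl(P,(.578,-.0235),.015,.04,.07,.006))
E
```

```text
[ 0.57978123 -0.0207959   0.15013706] [-3.58519030e-02  4.50824934e-01  4.63297875e-02  1.16048597e+00
 -2.54564941e-06  1.53500762e+00]
collar (array([ 0.577 , -0.0255]), 71, 0.0014, np.float64(-0.026817061635631592)) spindle (array([ 0.5782, -0.0243]), 78, 0.0008, np.float64(-0.024761646536509488))
```

apply_moves(targets=[[[-0.2, -0.4, 0, 6.7, 1], [-0.4, -0.8, 0, 6.7, 1], [-0.4, -0.82, 0, 6.7, 1], [-0.4, -0.82, 0, 6.7, 1], [-0.4, -0.82, 0, 6.7, 1], [-0.4, -0.82, 0, 6.7, 1], [-0.4, -0.82, 0, 6.7, 1], [-0.4, -0.82, 0, 6.7, 1]]])

```text
clock: 13.22
eef_pos: [0.4577, -0.2655, 0.1459]
tool_rot: [0.312, 0.95, -0.0, 0.0]
ft_force: [1.2, 0.3, -0.1]
grip_width: 0.0855
grasp_force: 0.0
```

apply_moves(targets=[[[-0.4, -0.82, 0, 6.7, 1], [-0.35, -0.7, -0.2, 6.7, 1], [-0.175, -0.305, -0.5, 0, 1], [0, 0, -0.5, 0, 1], [0, 0, -0.3, 0, 1], [0, 0, -0.1, 0, 1], [0, 0, 0, 0, 1], [0, 0, 0, 0, 1]]])

```text
clock: 13.88
eef_pos: [0.4223, -0.3368, 0.082]
tool_rot: [0.202, 0.979, -0.0, 0.0]
ft_force: [-0.6, -0.6, 0.8]
grip_width: 0.0852
grasp_force: 0.0
```

```bash
python3 - <<'E'
from h import *
o=get_obs();print(o["eef_pos"],o["joint_pos"])
p,d,c=grab("scene")
cv2.imwrite("pics/s2.png",cv2.resize(p[145:245,100:210],(770,600)[:1]+(600,),interpolation=cv2.INTER_CUBIC))
E
```

```text
[ 0.42226191 -0.33677518  0.08204222] [-6.73233625e-01  4.46827800e-01 -1.56927159e-01  9.66502574e-01
 -2.24265985e-05 -2.65635786e-01]
```

View pics/s2.png

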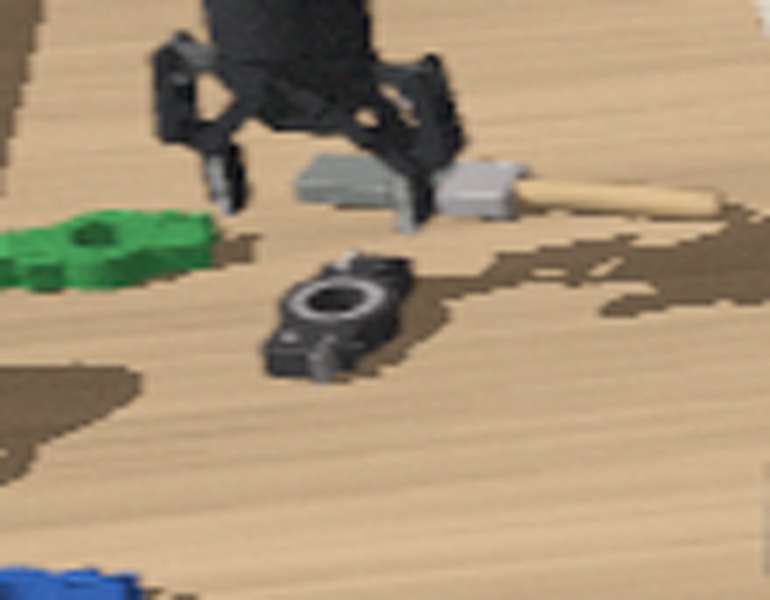

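The jaws straddle the dark cutter (crop 335,310), and the brush and green dummy are clear. I'm going down to grip.

apply_moves(targets=[[[-0.03, -0.04, -0.3, 0, 1], [0, 0, -0.5, 0, 1], [0, 0, -0.4, 0, 1], [0, 0, -0.2, 0, 1], [0, 0, -0.1, 0, 1], [0, 0, 0, 0, 1], [0, 0, 0, 0, 1]]])

```text
clock: 14.52
eef_pos: [0.4214, -0.3387, 0.0224]
tool_rot: [0.202, 0.979, -0.0, 0.001]
ft_force: [-0.0, -0.2, -0.2]
grip_width: 0.0856
grasp_force: 0.0
```

apply_moves(targets=[[[0, 0, 0, 0, -1], [0, 0, 0, 0, -1], [0, 0, 0, 0, -1], [0, 0, 0, 0, -1], [0, 0, 0, 0, -1], [0, 0, 0, 0, -1], [0, 0, 0, 0, -1]]])

```text
clock: 15.1
eef_pos: [0.4214, -0.3392, 0.0232]
tool_rot: [0.203, 0.979, -0.001, 0.001]
ft_force: [-0.5, -0.3, 6.8]
grip_width: 0.0549
grasp_force: 63.4
```

apply_moves(targets=[[[0, 0, 0.2, 0, -1], [0, 0, 0.5, 0, -1], [0, 0, 0.8, 0, -1], [0, 0, 0.9, 0, -1], [0.1, 0.2, 0.6, -6.7, -1], [0.3, 0.6, 0.2, -6.7, -1], [0.4, 0.82, 0, -6.7, -1], [0.4, 0.82, 0, -6.7, -1]]])

```text
clock: 15.77
eef_pos: [0.4686, -0.2412, 0.1508]
tool_rot: [0.426, 0.904, 0.0, 0.001]
ft_force: [0.3, 0.2, -4.0]
grip_width: 0.0552
grasp_force: 65.1
```

apply_moves(targets=[[[0.4, 0.82, 0, -6.7, -1], [0.4, 0.82, 0, -6.7, -1], [0.4, 0.82, 0, -6.7, -1], [0.4, 0.82, 0, -6.7, -1], [0.4, 0.82, 0, -6.7, -1], [0.4, 0.8, 0, -6.7, -1], [0.35, 0.7, 0, 0, -1], [0.2, 0.4, 0, 0, -1]]])

```text
clock: 16.43
eef_pos: [0.5864, 0.0009, 0.1492]
tool_rot: [0.706, 0.708, 0.0, -0.001]
ft_force: [0.1, -0.6, -3.3]
grip_width: 0.0549
grasp_force: 65.1
```

apply_moves(targets=[[[0.16, 0.33, 0, 0, -1], [0, 0, -0.2, 0, -1], [0, 0, -0.2, 0, -1], [0, 0, 0, 0, -1], [0, 0, 0, 0, -1], [0, 0, 0, 0, -1]]])

```text
clock: 16.93
eef_pos: [0.5915, 0.0091, 0.1333]
tool_rot: [0.708, 0.707, -0.0, -0.0]
ft_force: [-0.1, 0.2, -3.5]
grip_width: 0.0549
grasp_force: 65.0
```

```bash
python3 - <<'E'
from fit import *
o=get_obs();e=o["eef_pos"];print(e,o["tool_rot"],o["ft_force"],o["grip_width"])
p,d,c=grab("scene");P=cloud(d,c);np.savez("scene2.npz",p=p,d=d)
b=e[2]-.022
q=P[(P[...,2]>b)&(P[...,2]<b+.022)&(np.hypot(P[...,0]-e[0],P[...,1]-e[1])<.075)]
print(len(q),q.min(0),q.max(0),"y ends",np.percentile(q[:,1],[1,50,99]))
print("spindle",cyl(P,(.578,-.0235),.015,.04,.07,.006))
cv2.imwrite("pics/s3.png",cv2.resize(p[140:240,190:310],(720,600),interpolation=cv2.INTER_CUBIC))
E
```

```text
[0.59150847 0.00912764 0.13326374] [ 7.07569326e-01  7.06643698e-01 -4.90920440e-04 -3.03966679e-04] [-0.09178769  0.17904638 -3.54157451] 0.05486224778111178
322 [ 0.55662328 -0.0466627   0.11196096] [0.63334694 0.06100604 0.13322239] y ends [-0.0450836  -0.00343033  0.05787251]
spindle (array([ 0.5783, -0.0246]), 76, 0.0011, np.float64(-0.025069168076829185))
```

View pics/s3.png

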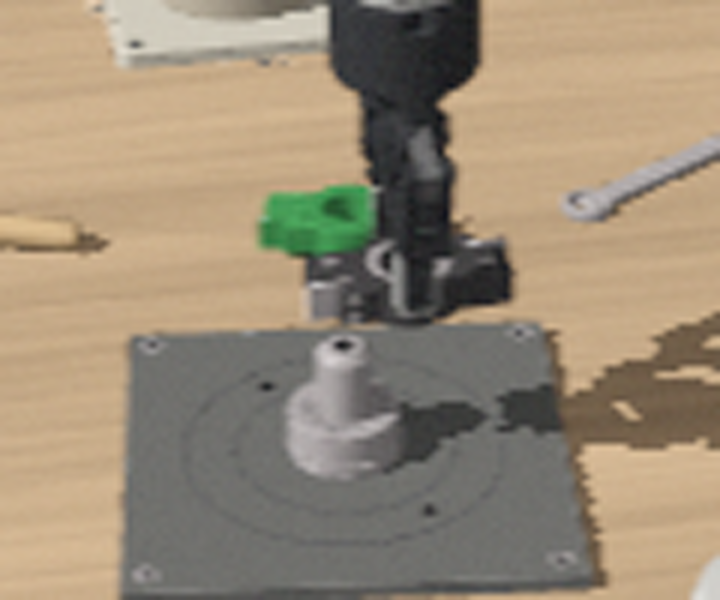

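I overshot by 14 mm in x and 30 mm in y. The collar sits home around the spindle at crop (345,430). I'll correct the position and lower slowly.

apply_moves(targets=[[[-0.1, -0.2, 0, 0, -1], [-0.14, -0.36, 0, 0, -1], [-0.1, -0.2, -0.2, 0, -1], [0, 0, -0.2, 0, -1], [0, 0, -0.05, 0, -1], [0, 0, 0, 0, -1], [0, 0, 0, 0, -1], [0, 0, 0, 0, -1]]])

```text
clock: 17.65
eef_pos: [0.5789, -0.0196, 0.1156]
tool_rot: [0.707, 0.708, 0.0, 0.0]
ft_force: [0.0, -0.5, -2.8]
grip_width: 0.0549
grasp_force: 65.0
```

apply_moves(targets=[[[0, 0, -0.1, 0, -1], [0, 0, -0.1, 0, -1], [0, 0, -0.1, 0, -1], [0, 0, 0, 0, -1], [0, 0, 0, 0, -1], [0, 0, 0, 0, -1]]])

```text
clock: 18.15
eef_pos: [0.5785, -0.0199, 0.1034]
tool_rot: [0.707, 0.707, -0.0, -0.0]
ft_force: [0.2, -0.6, -4.1]
grip_width: 0.0549
grasp_force: 65.0
```

apply_moves(targets=[[[0, 0, -0.05, 0, -1], [0, 0, -0.05, 0, -1], [0, 0, 0, 0, -1], [0, 0, 0, 0, -1]]])

```text
clock: 18.48
eef_pos: [0.5784, -0.02, 0.0993]
tool_rot: [0.707, 0.707, -0.0, -0.0]
ft_force: [0.2, -0.5, -3.4]
grip_width: 0.0551
grasp_force: 65.1
```

Bottom is about at the tip. I'll trim by −0.6 mm in x and −1.4 mm in y, then step down.

apply_moves(targets=[[[-0.015, -0.035, 0, 0, -1], [0, 0, -0.05, 0, -1], [0, 0, -0.05, 0, -1], [0, 0, 0, 0, -1], [0, 0, 0, 0, -1], [0, 0, 0, 0, -1]]])

```text
clock: 18.98
eef_pos: [0.5779, -0.0214, 0.0954]
tool_rot: [0.707, 0.707, -0.0, -0.0]
ft_force: [0.5, 0.6, -3.8]
grip_width: 0.0545
grasp_force: 65.1
```

apply_moves(targets=[[[0, 0, -0.05, 0, -1], [0, 0, 0, 0, -1], [0, 0, 0, 0, -1]]])

```text
clock: 19.23
eef_pos: [0.5784, -0.0217, 0.0935]
tool_rot: [0.707, 0.707, 0.0, 0.001]
ft_force: [1.3, -1.4, -4.3]
grip_width: 0.0551
grasp_force: 65.1
```

apply_moves(targets=[[[0, 0, -0.05, 0, -1], [0, 0, 0, 0, -1], [0, 0, 0, 0, -1]]])

```text
clock: 19.48
eef_pos: [0.5783, -0.0218, 0.0915]
tool_rot: [0.707, 0.707, -0.0, 0.001]
ft_force: [1.6, -2.9, -4.1]
grip_width: 0.0545
grasp_force: 65.1
```

apply_moves(targets=[[[0.01, -0.025, 0, 0, -1], [0, 0, 0, 0, -1], [0, 0, 0, 0, -1]]])

```text
clock: 19.73
eef_pos: [0.5781, -0.0222, 0.0914]
tool_rot: [0.707, 0.707, -0.0, -0.0]
ft_force: [0.5, -0.5, -3.4]
grip_width: 0.0549
grasp_force: 65.1
```

apply_moves(targets=[[[0, 0, -0.05, 0, -1], [0, 0, -0.05, 0, -1], [0, 0, 0, 0, -1], [0, 0, 0, 0, -1]]])

```text
clock: 20.07
eef_pos: [0.5781, -0.0223, 0.0871]
tool_rot: [0.707, 0.707, -0.0, -0.0]
ft_force: [-0.2, -1.0, -3.6]
grip_width: 0.0549
grasp_force: 65.1
```

apply_moves(targets=[[[0, -0.01, -0.1, 0, -1], [0, 0, -0.1, 0, -1], [0, 0, -0.1, 0, -1], [0, 0, -0.05, 0, -1], [0, 0, 0, 0, -1]]])

```text
clock: 20.48
eef_pos: [0.5779, -0.0228, 0.0726]
tool_rot: [0.707, 0.707, -0.0, -0.0]
ft_force: [0.7, -0.4, -3.5]
grip_width: 0.055
grasp_force: 65.1
```

apply_moves(targets=[[[0, 0, -0.1, 0, -1], [0, 0, -0.1, 0, -1], [0, 0, -0.05, 0, -1], [0, 0, 0, 0, -1], [0, 0, 0, 0, -1]]])

```text
clock: 20.9
eef_pos: [0.5781, -0.0228, 0.0632]
tool_rot: [0.707, 0.707, -0.0, -0.0]
ft_force: [-0.3, -0.1, -3.7]
grip_width: 0.0548
grasp_force: 65.1
```

apply_moves(targets=[[[0, 0, -0.03, 0, -1], [0, 0, -0.03, 0, -1], [0, 0, 0, 0, -1], [0, 0, 0, 0, -1]]])

```text
clock: 21.23
eef_pos: [0.5783, -0.0228, 0.0611]
tool_rot: [0.707, 0.707, -0.0, -0.0]
ft_force: [0.7, 0.5, -3.6]
grip_width: 0.0549
grasp_force: 65.1
```

apply_moves(targets=[[[0, 0, -0.03, 0, -1], [0, 0, -0.03, 0, -1], [0, 0, 0, 0, -1], [0, 0, 0, 0, -1]]])

```text
clock: 21.57
eef_pos: [0.5786, -0.0228, 0.0593]
tool_rot: [0.707, 0.707, 0.0, 0.0]
ft_force: [-1.2, 0.5, 1.8]
grip_width: 0.0551
grasp_force: 65.5
```

apply_moves(targets=[[[0, 0, -0.02, 0, -1], [0, 0, 0, 0, -1], [0, 0, 0, 0, -1]]])

```text
clock: 21.82
eef_pos: [0.5786, -0.0228, 0.0592]
tool_rot: [0.707, 0.707, 0.0, 0.0]
ft_force: [-2.9, -0.9, 5.8]
grip_width: 0.0552
grasp_force: 66.1
```

Cutter is seated. I'll release it and fetch the guide ring.

apply_moves(targets=[[[0, 0, 0, 0, 1], [0, 0, 0, 0, 1], [0, 0, 0, 0, 1], [0, 0, 0, 0, 1], [0, 0, 0, 0, 1], [0, 0, 0.2, 0, 1], [0, 0, 0.5, 0, 1], [0, 0, 0.7, 0, 1]]])

```text
clock: 22.48
eef_pos: [0.5763, -0.0227, 0.1124]
tool_rot: [0.707, 0.707, -0.002, -0.002]
ft_force: [0.7, 0.1, 0.6]
grip_width: 0.0856
grasp_force: 0.0
```

apply_moves(targets=[[[0.05, 0.4, 0.6, 6.92, 1], [0.06, 0.8, 0.3, 6.92, 1], [0.07, 0.95, 0, 6.92, 1], [0.07, 0.95, 0, 6.92, 1], [0.07, 0.95, 0, 6.92, 1], [0.07, 0.95, 0, 6.92, 1], [0.07, 0.95, 0, 6.92, 1], [0.07, 0.9, 0, 6.92, 1]]])

```text
clock: 23.15
eef_pos: [0.5995, 0.2534, 0.1507]
tool_rot: [0.294, 0.956, 0.0, 0.0]
ft_force: [-0.5, -0.8, -0.5]
grip_width: 0.0855
grasp_force: 0.0
```

apply_moves(targets=[[[0.06, 0.8, 0, 6.92, 1], [0.06, 0.42, 0, 6.92, 1], [0, 0, -0.3, 6.92, 1], [0, 0, -0.5, 6.92, 1], [0, 0, -0.3, 6.92, 1], [0, 0, -0.2, 0, 1], [0, 0, 0, 0, 1], [0, 0, 0, 0, 1]]])

```text
clock: 23.82
eef_pos: [0.6043, 0.2999, 0.098]
tool_rot: [0.001, 1.0, -0.0, -0.0]
ft_force: [0.3, -0.5, -0.1]
grip_width: 0.0852
grasp_force: 0.0
```

```bash
python3 - <<'E'
from fit import *
o=get_obs();e=o["eef_pos"];print(e,o["tool_rot"],o["joint_pos"])
p,d,c=grab("scene");P=cloud(d,c)
a=p[140:240,190:310];b=p[155:255,285:405]
cv2.imwrite("pics/s4.png",np.hstack([cv2.resize(x,(400,333),interpolation=cv2.INTER_CUBIC) for x in(a,b)]))
print("cutter hub z", [np.percentile(P[(np.hypot(P[...,0]-.578,P[...,1]+.0245)<r)&(np.hypot(P[...,0]-.578,P[...,1]+.0245)>.02)&(P[...,2]>.03)][:,2],[50,90,98]).round(4) for r in(.028,.05)])
E
```

```text
[0.60428786 0.29986669 0.09797422] [ 1.39960161e-03  9.99998985e-01 -1.06975173e-04 -2.45318940e-04] [4.60616744e-01 6.76854600e-01 2.92410226e-01 1.18688652e+00
 2.71849408e-05 4.63415941e-01]
cutter hub z [array([0.0572, 0.06  , 0.0632]), array([0.0548, 0.0594, 0.0609])]
```

View pics/s4.png

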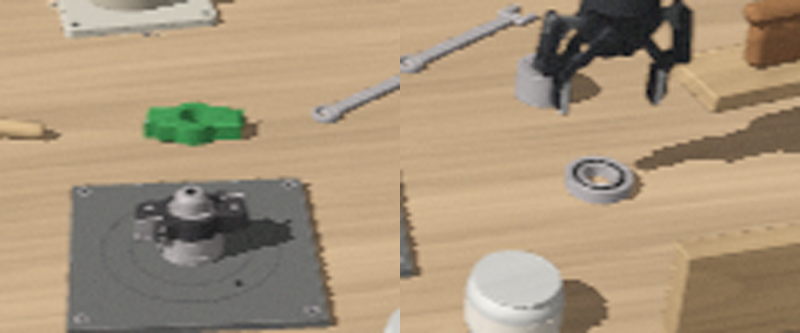

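The left crop shows the cutter flat on the collar at (190,215). The right crop shows the jaws lined up over the guide ring at (600,180).

apply_moves(targets=[[[0, 0, -0.4, 0, 1], [0, 0, -0.6, 0, 1], [0, 0, -0.5, 0, 1], [0, 0, -0.3, 0, 1], [0, 0, -0.18, 0, 1], [0, 0, 0, 0, 1], [0, 0, 0, 0, 1]]])

```text
clock: 24.45
eef_pos: [0.6049, 0.3002, 0.0195]
tool_rot: [0.0, 1.0, 0.0, 0.0]
ft_force: [0.3, -0.0, 0.8]
grip_width: 0.0856
grasp_force: 0.0
```

apply_moves(targets=[[[0, 0, 0, 0, -1], [0, 0, 0, 0, -1], [0, 0, 0, 0, -1], [0, 0, 0, 0, -1], [0, 0, 0, 0, -1], [0, 0, 0, 0, -1]]])

```text
clock: 24.95
eef_pos: [0.6059, 0.3008, 0.0216]
tool_rot: [0.0, 1.0, 0.001, 0.002]
ft_force: [-1.7, 0.1, 5.6]
grip_width: 0.0616
grasp_force: 63.7
```

apply_moves(targets=[[[0, 0, 0, 0, 1], [0, 0, 0, 0, 1], [0, 0, 0, 0, 1], [0, 0, 0, 0, 1], [0, 0, 0, -6.92, 1], [0, 0, 0, -6.92, 1], [0, 0, 0, -6.92, 1], [0, 0, 0, -6.92, 1]]])

```text
clock: 25.62
eef_pos: [0.6042, 0.2999, 0.0184]
tool_rot: [0.242, 0.97, -0.0, -0.0]
ft_force: [0.5, -0.1, -0.7]
grip_width: 0.0854
grasp_force: 0.0
```

apply_moves(targets=[[[0, 0, 0, -6.92, 1], [0, 0, 0, -6.92, 1], [0, 0, 0, -6.92, 1], [0, 0, 0, -6.92, 1], [0, 0, 0, -6.92, 1], [0, 0, 0, -6.92, 1], [0, 0, 0, -6.92, 1], [0, 0, 0, -6.92, 1]]])

```text
clock: 26.28
eef_pos: [0.6042, 0.2999, 0.0184]
tool_rot: [0.665, 0.747, -0.0, -0.0]
ft_force: [-0.2, -0.7, 0.5]
grip_width: 0.0855
grasp_force: 0.0
```

apply_moves(targets=[[[0, 0, 0, -6.92, 1], [0, 0, 0, 0, -1], [0, 0, 0, 0, -1], [0, 0, 0, 0, -1], [0, 0, 0, 0, -1], [0, 0, 0, 0, -1], [0, 0, 0, 0, -1], [0, 0, 0, 0, -1]]])

```text
clock: 26.95
eef_pos: [0.6045, 0.3001, 0.0199]
tool_rot: [0.706, 0.708, 0.0, 0.0]
ft_force: [-1.1, -0.2, 5.2]
grip_width: 0.0631
grasp_force: 64.0
```

apply_moves(targets=[[[0, 0, 0.2, 0, -1], [0, 0, 0.5, 0, -1], [0, 0, 0.8, 0, -1], [0, 0, 0.8, 0, -1], [0, -0.2, 0.5, 0, -1], [-0.05, -0.5, 0.2, 0, -1], [-0.08, -0.85, 0, 0, -1], [-0.08, -0.95, 0, 0, -1]]])

```text
clock: 27.62
eef_pos: [0.5961, 0.2008, 0.1397]
tool_rot: [0.705, 0.709, 0.001, 0.0]
ft_force: [-0.3, -0.8, -2.6]
grip_width: 0.0625
grasp_force: 66.2
```

apply_moves(targets=[[[-0.08, -0.95, 0, 0, -1], [-0.08, -0.95, 0, 0, -1], [-0.08, -0.95, 0, 0, -1], [-0.08, -0.9, 0, 0, -1], [-0.07, -0.8, 0, 0, -1], [-0.055, -0.6, 0, 0, -1], [0, -0.3, 0, 0, -1], [0, -0.08, 0, 0, -1]]])

```text
clock: 28.28
eef_pos: [0.5778, -0.0234, 0.1386]
tool_rot: [0.708, 0.707, -0.0, -0.0]
ft_force: [-0.0, 0.0, -1.8]
grip_width: 0.0627
grasp_force: 66.2
```

apply_moves(targets=[[[0, 0, -0.2, 0, -1], [0, 0, -0.2, 0, -1], [0, 0, -0.1, 0, -1], [0, 0, 0, 0, -1], [0, 0, 0, 0, -1], [0, 0, 0, 0, -1], [0, 0, 0, 0, -1]]])

```text
clock: 28.87
eef_pos: [0.5785, -0.0206, 0.119]
tool_rot: [0.706, 0.708, 0.0, 0.0]
ft_force: [-0.4, -0.4, -1.6]
grip_width: 0.0624
grasp_force: 66.2
```

```bash
python3 - <<'E'
from fit import *
o=get_obs();e=o["eef_pos"];print(e,o["ft_force"],o["grip_width"])
p,d,c=grab("scene");P=cloud(d,c);b=e[2]-.0195
print("ring",cyl(P,(e[0],e[1]-.003),.033,b,b+.014,.006));q=P[(P[...,2]<b+.016)&(P[...,2]>b-.004)&(np.hypot(P[...,0]-e[0],P[...,1]-e[1])<.05)];print(q.min(0),q.max(0))
cv2.imwrite("pics/s5.png",cv2.resize(p[140:240,190:310],(720,600),interpolation=cv2.INTER_CUBIC))
E
```

```text
[ 0.57846832 -0.02056106  0.11895293] [-0.40696967 -0.42465075 -1.63632912] 0.0623897783950764
ring (array([ 0.5786, -0.0231]), 136, 0.0032, np.float64(-0.024044261616953888))
[ 0.54157061 -0.05637475  0.097847  ] [0.61776976 0.00846682 0.11529729]
```

View pics/s5.png

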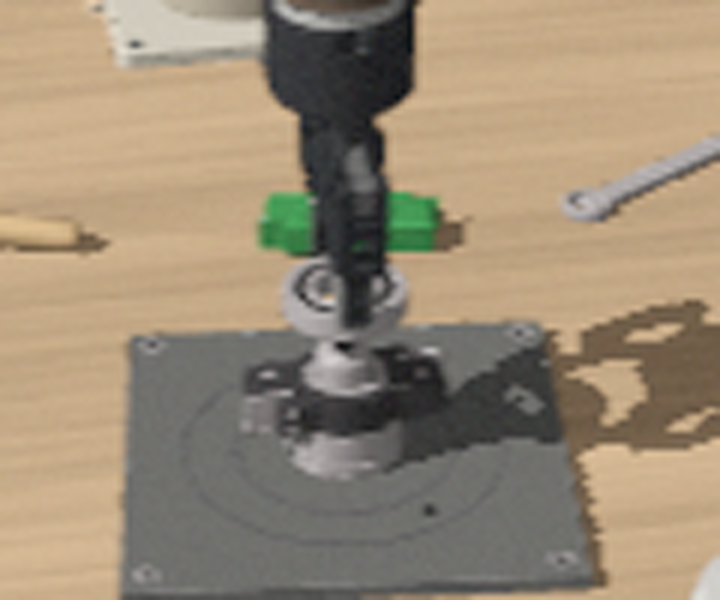

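The ring (columns 283–408) is centred over the spindle tip (345,348). Lowering.

apply_moves(targets=[[[0, -0.01, -0.2, 0, -1], [0, 0, -0.2, 0, -1], [0, 0, -0.1, 0, -1], [0, 0, 0, 0, -1], [0, 0, 0, 0, -1], [0, 0, 0, 0, -1]]])

```text
clock: 29.42
eef_pos: [0.5782, -0.0216, 0.0986]
tool_rot: [0.707, 0.707, -0.0, -0.0]
ft_force: [0.4, -0.7, -2.2]
grip_width: 0.0623
grasp_force: 66.2
```

apply_moves(targets=[[[0, 0, -0.05, 0, -1], [0, 0, -0.05, 0, -1], [0, 0, 0, 0, -1], [0, 0, 0, 0, -1]]])

```text
clock: 29.75
eef_pos: [0.578, -0.0216, 0.0946]
tool_rot: [0.707, 0.707, -0.0, -0.0]
ft_force: [0.1, -0.7, -2.9]
grip_width: 0.0627
grasp_force: 66.2
```

apply_moves(targets=[[[0, 0, -0.05, 0, -1], [0, 0, 0, 0, -1], [0, 0, 0, 0, -1]]])

```text
clock: 30.0
eef_pos: [0.578, -0.0216, 0.0926]
tool_rot: [0.707, 0.707, -0.0, -0.0]
ft_force: [0.8, 0.2, -2.3]
grip_width: 0.0626
grasp_force: 66.2
```

apply_moves(targets=[[[0, 0, -0.05, 0, -1], [0, 0, 0, 0, -1], [0, 0, 0, 0, -1]]])

```text
clock: 30.25
eef_pos: [0.578, -0.0215, 0.0905]
tool_rot: [0.707, 0.707, -0.0, -0.0]
ft_force: [0.7, 0.3, -2.0]
grip_width: 0.0629
grasp_force: 66.2
```

Home is at TCP ≈ 0.0775.

apply_moves(targets=[[[0, 0, -0.05, 0, -1], [0, 0, -0.05, 0, -1], [0, 0, 0, 0, -1], [0, 0, 0, 0, -1]]])

```text
clock: 30.58
eef_pos: [0.578, -0.0216, 0.0864]
tool_rot: [0.707, 0.707, -0.0, -0.0]
ft_force: [0.1, -0.1, -2.9]
grip_width: 0.0622
grasp_force: 66.2
```

apply_moves(targets=[[[0, 0, -0.05, 0, -1], [0, 0, -0.05, 0, -1], [0, 0, -0.03, 0, -1], [0, 0, 0, 0, -1], [0, 0, 0, 0, -1]]])

```text
clock: 31.0
eef_pos: [0.578, -0.0216, 0.0813]
tool_rot: [0.707, 0.707, -0.0, -0.0]
ft_force: [0.1, -0.0, -2.1]
grip_width: 0.0628
grasp_force: 66.2
```

apply_moves(targets=[[[0, 0, -0.03, 0, -1], [0, 0, -0.03, 0, -1], [0, 0, 0, 0, -1], [0, 0, 0, 0, -1]]])

```text
clock: 31.33
eef_pos: [0.5781, -0.0216, 0.079]
tool_rot: [0.707, 0.707, -0.0, -0.0]
ft_force: [0.7, -0.2, -2.1]
grip_width: 0.0626
grasp_force: 66.2
```

apply_moves(targets=[[[0, 0, -0.03, 0, -1], [0, 0, -0.02, 0, -1], [0, 0, 0, 0, -1], [0, 0, 0, 0, -1]]])

```text
clock: 31.67
eef_pos: [0.5784, -0.0216, 0.0779]
tool_rot: [0.707, 0.707, 0.0, 0.0]
ft_force: [-1.4, 0.1, 3.5]
grip_width: 0.0627
grasp_force: 67.0
```

Seated at 0.078. Releasing and rising clear.

apply_moves(targets=[[[0, 0, -0.02, 0, -1], [0, 0, 0, 0, -1], [0, 0, 0, 0, 1], [0, 0, 0, 0, 1], [0, 0, 0, 0, 1], [0, 0, 0, 0, 1], [0, 0, 0, 0, 1]]])

```text
clock: 32.25
eef_pos: [0.5781, -0.0216, 0.076]
tool_rot: [0.707, 0.707, -0.0, -0.0]
ft_force: [0.3, 0.8, 0.7]
grip_width: 0.0851
grasp_force: 0.0
```

apply_moves(targets=[[[0, 0, 0.2, 0, 1], [0, 0, 0.5, 0, 1], [0, 0, 0.8, 0, 1], [0, 0, 0.8, 0, 1], [0, 0, 0.4, 0, 1], [0, 0, 0, 0, 1], [0, 0, 0, 0, 1], [0, 0, 0, 0, 1]]])

```text
clock: 32.92
eef_pos: [0.5776, -0.0215, 0.1837]
tool_rot: [0.707, 0.707, -0.0, -0.0]
ft_force: [-0.0, 0.4, -0.8]
grip_width: 0.0855
grasp_force: 0.0
```

```bash
python3 - <<'E'
from fit import *
o=get_obs();print(o["eef_pos"],o["ft_force"])
p,d,c=grab("scene");P=cloud(d,c)
print("guide",cyl(P,(.578,-.0245),.033,.0605,.0705,.006))
cv2.imwrite("pics/s6.png",cv2.resize(p[140:240,190:310],(720,600),interpolation=cv2.INTER_CUBIC))
E
```

```text
[ 0.5776129  -0.02153776  0.18372709] [-0.01257956  0.4239344  -0.84392992]
guide (array([ 0.578 , -0.0245]), 79, 0.0022, np.float64(-0.026347485475075413))
```

View pics/s6.png

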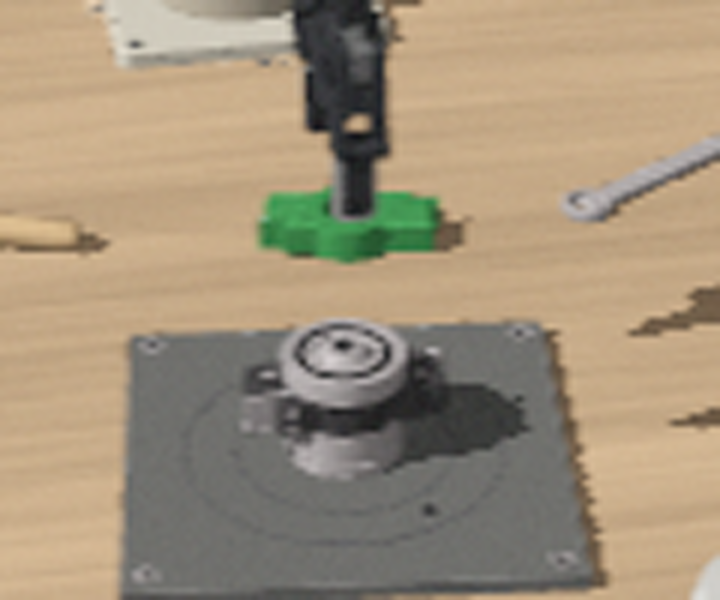

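The stack is complete and flat: guide at (345,360), cutter at (340,400), collar at (345,455), and the arm is clear.

```bash
python3 -c "
from workcell import order
print(order.job_done())"
```

```text
the job is handed in; nothing more can be done
None
```

The job is handed in at about 33 s: the thin collar, cutter head and guide ring are stacked on the spindle, released, and look flat and home in the last camera view; no verdict came back.

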